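Dim the microscope lamp to its third click and switch it on

TASK

On the lamp box, push the orange lever with the fingertips to its third click, counting the notch at the white-dot end as zero and without running past the third, and leave it resting there. Then press the green button on the same box all the way in and let it come out again. Only push: do not pinch the lever or bear hard on it, and leave the blue lever and all the loose things where they are.

Things in the scene. Friction and masses are not known exactly. Their poses are not given: they have to be found in the camera images.
- lampbox: the lamp box: a white housing, fixed to the table, with black top plate, 160 mm (its x) x 210 mm (its y) x 75 mm tall, origin at the centre of its underside. It carries the orange attenuator lever and the green button on its top. A short light outlet sticks out of its +x side.
- attenuator (a joint): the orange lever's slide, m, growing along the lamp box's +y. Notches 18 mm apart: 0 = the end notch beside the white dot (click zero), then clicks at 0.018, 0.036, 0.054 (the third) and 0.072 (last); end stops 3 mm outside. It soon settles at the start in notch 0, 1 or 2. It takes about 5 N to start it out of a notch, the push falls to under 1.5 N at the crest midway (9 mm); past it the lever jumps on into the next notch.
- attenuator_top (a point): centre of the top of the orange lever's upright paddle, 115 mm above the table. The paddle is 36 mm wide (lamp box x), 14 mm thick (along the slide) and reaches from 6 to 40 mm above the box's top plate. At lever value 0 this point is at x -30, y -55 mm in the lamp box's frame. The plate is flat, with white ticks beside the slot at each notch and a white dot 30 mm beyond notch 0.
- face_home: half of the orange paddle (36 x 7 x 34 mm) with the face that looks to the white-dot end (push here to move the lever on); origin at the lever's centre, on the box's top plate (z = 75 mm)
- face_far: the other half of the paddle, whose face looks away from the white-dot end (push here to move the lever back); same origin
- lampbutton (a joint): the green lamp button's travel, m: 0 = out, 0.006 = fully in; springs back; about 5 N presses it fully in
- lampbutton_top (a point): centre of the top face of the green button (28 mm across, in a black housing 44 mm across and 12 mm high; the button's top is 22 mm above the box's top plate when out), at x -30, y +72 mm in the lamp box's frame; pressed straight down
- camerabox: the neighbouring camera box: same look, 160 x 190 x 75 mm, fixed, blue lever and a grey dial on top, no button; to be left alone. Origin at the centre of its underside. The lamp box and the camera box may stand either way round, left or right.
- shutter_top (a point): centre of the top of the blue lever's paddle (36 x 14 mm, top 40 mm above the camera box's top); the lever slides freely with about 2 N and must stay where it is
- oil: small amber bottle, 26 mm across and 48 mm tall, standing on the lamp box's top; bystander, origin under its middle
- case: grey cylinder (objective case), 36 mm across, 42 mm tall, standing on the camera box's top; bystander, origin under its middle
- petri: closed Petri dish, 90 mm across, 15 mm tall, on the table; bystander, origin under its middle
- tipbox: blue pipette-tip box 70 x 100 x 54 mm with yellow tips, on the table; bystander, origin under its middle
- media: clear bottle with orange cap, 70 mm across, 130 mm tall, on the table behind the boxes; bystander, origin under its middle
- jar: jar with blue cap, 60 mm across, 70 mm tall, on the table; bystander, origin under its middle
- pipette: white hand pipette lying on the table, about 255 mm long along its x; bystander, origin on its underside, where the 24 mm wide grip body (on its -x side) meets the thin shaft

How it is judged:
By the outcome, as a careful person would: the job done as asked, in the order asked, and still so for the second after the job is handed in, with the robot touching nothing.
It also fails if it takes over 64 s, if anything falls off the work surface, if the arm or the gripper's body presses on something with over 40 N, if the wrist force passes 120 N, or if a joint passes its speed limit or range.

ROBOT

A 6-joint arm with a two-finger parallel gripper is mounted at the origin on the work surface. World frame = base frame: x ahead of the robot, y to its left, z up, the work surface at z = 0. Lengths are in m, angles in rad, forces in N, time in s.
With the tool pointing down it reaches from about 0.375 to 0.75 m from the base axis. Payload 9 kg.
Tool frame: the origin (TCP) lies between the finger pads; the fingertips stand 11 mm ahead of it and the grasp point (between the pads) lies 8 mm behind it; z points along the fingers, y is the line along which they close (so a half turn about z gives the same grasp; the last joint's range is limited). The gripper opens to 85 mm and grips with 20 to 120 N. Pads are 22 mm wide; open, the fingers measure 114 mm over their backs; the gripper's body (76 mm by 85 mm) begins 54 mm behind the grasp point. The pads swing forward as they close: fully open they stand 13 mm farther back than shut.
Start: joints at [0.965, 0.104, 0.097, 1.564, 0, 1.353], TCP at [0.227, 0.555, 0.242] pointing down, gripper open.
Joint ranges: [-2.99, 2.99], [-0.84, 1.86], [-1.1, 1.16], [-1.84, 2.11], [-1.51, 1.56], [-3.14, 3.14]. Speed limits (rad/s): [2.22, 2.22, 2.57, 3.14, 3.14, 3.14].

INTERFACE

Orientations are given as [roll, pitch, yaw] about the fixed x, y, z axes, in that order (R = Rz(yaw) Ry(pitch) Rx(roll)).
In Python, from plant import * gives the robot as it stands.
- The arm moves only by the tool move_arm, never from a script. Its argument "rows" is a list that holds one entry, the list of rows, each a list of 4 numbers: the shift along the tool's x, y, z in m, then the turn about the tool's z in degrees. In form: [[[x, y, z, yaw], ...]]. A call has 1 to 12 rows; each row is the pose to reach, as a shift and turn from the pose commanded when the call began, along the tool's axes at that moment; what a row does not reach only later rows make up. A row lasts 1/12 s, in which the tool goes at most 41.7 mm and 7.16 degrees, less where a joint would pass 70% of its speed; a pose out of reach is approached as far as the arm can. A call with a gripper value outside its range is refused whole. "fingers" is the finger opening in m, from 0 to 0.0854, set as the call begins (left out, the last holds). The fingers move at their own pace and stop on an object; "squeeze" is the grip in N (left out, the last holds). Time passes only in rows, so rows that repeat a pose let the fingers close. It gives the time, the measured TCP pose, the force, the opening and the grip force at its end, in the units of the state.
- get_obs(): the state, without advancing time (a new reading comes with each control period).
- read_camera(name): name is "side" or "top" or "wrist"; returns the picture (420x560x3 uint8, red, green, blue); there is no depth.
- camera_info(name): a dict with "camera_matrix" (3x3 intrinsics, pixels), "k1" (the pictures are not rectified: a ray, as slopes to the right and down, at radius r is drawn at 1 + k1 r^2 times it, then the intrinsics apply), "R" (3x3) and "t" (3): a world point X has camera coordinates R X + t. Camera axes: x right, y down, z forward; pixel columns grow to the right and rows downward; lengths in m; the calibration is good to about 2 mm. A picture is of the moment at which its call begins: read the wrist's pose just before it. camera_info takes no time and is no camera call; for the wrist camera it gives the pose at the moment of the call.
- hand_in(): hands the job in; it is judged then, once.
Trained networks look in the newest picture that a camera, given by its name, has taken for a name from the list of things; names that differ only in an ending like _2 or _b are one class to them, and where a whole thing is asked for, a point or a joint stands for the part that bears it (a point fixed in the world has none). Each returns a list of dicts, best first, with "conf" (0 to 1); they miss things now and then, are a little off and sometimes report something else, mostly with a low value. They report only what shows in the picture. A call takes as long as a camera call.
- search_frame(query, camera): "centre" ([x, y, z] in m, in world coordinates, good to about 4 mm: the middle of the surface that is visible of it).
- spot_point(query, camera): "centre" ([x, y, z] in m, in world coordinates, good to about 4 mm: a listed point, or the origin of a listed thing).
The state is a dict: "time_s": time; "joint_pos": joint angles; "joint_vel": joint speeds; "effort": joint torques, N m; "tcp_pos": TCP position; "eef_rot": TCP orientation; "contact_force": force on the tool from outside, world axes, zero at the start; "moment": the same for the moment, N m; "finger_gap": finger opening in m; "gripper_force": force on a finger pad.
Only numpy, scipy, OpenCV 4.12 (cv2) and the standard library are available. Lean on these libraries where they do the work, as an engineer would, in place of code of your own. Each camera call takes 0.05 s, during which the arm holds its last target. There are 200 camera calls.

## Working session

There is one attempt and no reset: what is moved stays moved. The work goes in short steps, Python scripts to look and compute and a tool call to move; the robot and the scene stay as the last step left them, time stands still between calls to the robot, and variables do not carry over. Pictures are saved under pics/ and viewed, at most 10 in all, crops included, and the job is handed in when it is done.

Besides the shell and the picture viewer there is one more tool, called after "Call:" in YAML: its name, and indented under it one key for each argument. move_arm: Moves the arm, as the interface text tells. Its arguments: {"type":"object","properties":{"rows":{"type":"array"},"fingers":{"type":"number"},"squeeze":{"type":"number"}},"required":["rows"]}

```bash
mkdir -p pics; cat > h.py <<'E'
from plant import *
import numpy as np, cv2
from scipy.spatial.transform import Rotation as Ro
def proj(X,ci):
    c=ci["R"]@np.array(X)+ci["t"]; s=c[:2]/c[2]; s=s*(1+ci["k1"]*(s@s)); K=np.array(ci["camera_matrix"]); return (K@[s[0],s[1],1])[:2]
def ray(p,ci):
    K=np.array(ci["camera_matrix"]); d=np.linalg.solve(K,[p[0],p[1],1])[:2]; s=d.copy()
    for _ in range(20): s=d/(1+ci["k1"]*(s@s))
    R=np.array(ci["R"]); return -R.T@np.array(ci["t"]), R.T@np.array([s[0],s[1],1])
def atz(p,ci,z):
    o,d=ray(p,ci); return o+d*(z-o[2])/d[2]
def save(n,im): cv2.imwrite(n,im[:,:,::-1])
E
python3 - <<'E'
from h import *
o=get_obs(); print(o["tcp_pos"],o["eef_rot"],o["time_s"])
for c in ["top","side"]:
    im=read_camera(c); save(f"pics/{c}0.png",im); ci=camera_info(c)
    for q in ["attenuator_top","lampbutton_top","lampbox","camerabox","shutter_top","oil","case","media"]:
        r=spot_point(q,c)
        for d in r[:2]: print(c,q,np.round(d["centre"],4),round(d["conf"],2),np.round(proj(d["centre"],ci)))
E
```

```text
[0.22670195 0.5551606  0.24150936] [-3.14026078e+00 -2.88364530e-04  2.75377877e+00] 0.0
top attenuator_top [ 0.5507 -0.24    0.1172] 0.6 [366. 210.]
top lampbutton_top [ 0.5609 -0.115   0.0962] 0.47 [320. 205.]
top lampbox [ 0.5859 -0.1944 -0.0022] 0.57 [342. 200.]
top camerabox [ 0.5763  0.1678 -0.0029] 0.71 [223. 200.]
top shutter_top [0.545  0.1279 0.1178] 0.56 [231. 209.]
top oil [ 0.6281 -0.2307  0.0766] 0.66 [360. 183.]
top case [0.6238 0.1822 0.0748] 0.5 [214. 181.]
top media [ 0.7565  0.1188 -0.0017] 0.89 [241. 142.]
top media [ 0.5537 -0.24    0.0747] 0.24 [363. 210.]
side attenuator_top [ 0.5497 -0.242   0.1135] 0.62 [282. 260.]
side attenuator_top [0.5523 0.1245 0.111 ] 0.51 [270. 189.]
side lampbutton_top [ 0.5627 -0.1137  0.0996] 0.52 [281. 235.]
side lampbox [ 0.5858 -0.1852  0.0017] 0.61 [293. 282.]
side camerabox [ 0.575   0.1696 -0.0037] 0.85 [275. 214.]
side shutter_top [0.5488 0.1282 0.1117] 0.5 [268. 188.]
side shutter_top [ 5.751e-01  1.701e-01 -4.000e-04] 0.18 [275. 213.]
side oil [ 0.6319 -0.2325  0.0753] 0.69 [316. 269.]
side oil [ 5.860e-01 -1.834e-01  3.000e-04] 0.59 [293. 282.]
side case [0.6253 0.1798 0.0751] 0.47 [291. 190.]
side media [ 0.7572  0.1198 -0.0039] 0.97 [334. 220.]
```

View pics/top0.png

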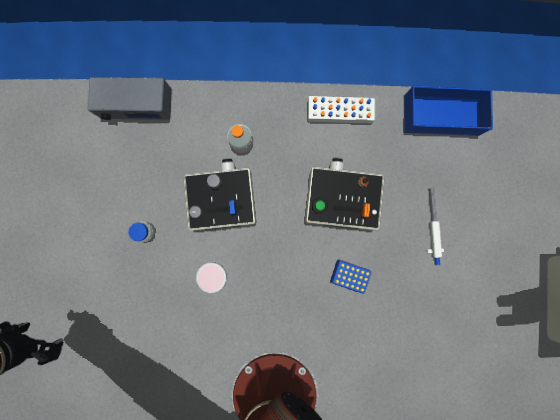

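View pics/side0.png

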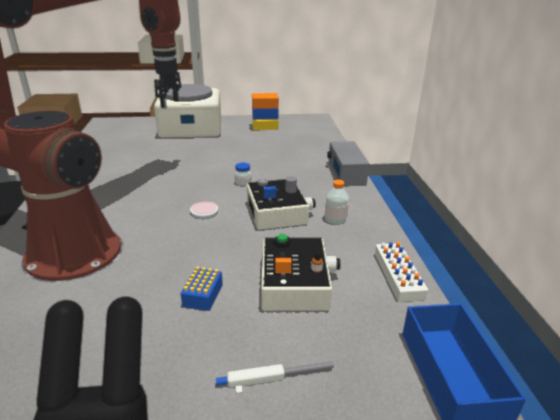

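The top view shows the lamp box on the right: orange lever at (366,210), with the white dot just to its right at (375,212) and the green button at (320,205). The lever-to-button distance is 127 mm, so the lever is at notch 0. Box +y is about world +y with a yaw of about −5°. The side view agrees: lever at (283,265), dot at (283,282). I'll go closer for a wrist look.

Call:
move_arm:
  rows:
    - [[-0.035,-0.022,0,6],[-0.07,-0.044,0,12],[-0.106,-0.066,0,18],[-0.141,-0.088,0,24],[-0.177,-0.11,0,30],[-0.212,-0.132,0,36],[-0.247,-0.154,0,42],[-0.283,-0.176,0,48],[-0.318,-0.198,0,54],[-0.353,-0.22,0,60],[-0.389,-0.242,0,66],[-0.424,-0.264,0,72]]
  fingers: 0
  squeeze: 20

```text
time_s: 1.9
tcp_pos: [0.5204, 0.149, 0.2426]
eef_rot: [3.141, -0.0, 1.492]
contact_force: [0.2, 1.4, 0.4]
finger_gap: 0.0
gripper_force: 0.0
```

```bash
cat >> h.py <<'E'
def to(X):
    o=get_obs(); R=Ro.from_euler("xyz",o["eef_rot"]).as_matrix(); return np.round(R.T@(np.array(X)-o["tcp_pos"]),4), np.round(np.degrees(o["eef_rot"]),2), np.round(o["tcp_pos"],4)
E
python3 -c "
from h import *
print(to([0.52,-0.24,0.24])); print(get_obs()['finger_gap'])
ci=camera_info('wrist');o=get_obs();R=Ro.from_euler('xyz',o['eef_rot']).as_matrix();C=-np.array(ci['R']).T@ci['t'];print(R.T@(C-o['tcp_pos']),np.array(ci['R'])@R)"
```

```text
(array([-0.3878,  0.0303,  0.0025]), array([ 1.7996e+02, -1.0000e-02,  8.5480e+01]), array([0.5204, 0.149 , 0.2426]))
5.081440766597975e-06
[ 0.08421095  0.00058264 -0.13143893] [[-1.25628311e-03  9.99999207e-01 -9.20817449e-05]
 [-9.45858008e-01 -1.21815415e-03 -3.24578411e-01]
 [-3.24578266e-01 -3.20666120e-04  9.45858788e-01]]
```

Call:
move_arm:
  rows:
    - [[-0.037,0.002,0,0],[-0.074,0.004,0,0],[-0.111,0.006,0,0],[-0.148,0.008,0,0],[-0.185,0.01,0,0],[-0.222,0.012,0,0],[-0.258,0.014,0,0],[-0.294,0.016,0,0],[-0.33,0.018,0,0],[-0.36,0.02,0,0],[-0.36,0.02,0,0],[-0.36,0.02,0,0]]

```text
time_s: 2.9
tcp_pos: [0.5125, -0.2111, 0.242]
eef_rot: [-3.141, -0.0, 1.494]
contact_force: [0.2, 0.4, 0.3]
finger_gap: 0.0001
gripper_force: 0.0
```

```bash
cat > look.py <<'E'
import sys
from h import *
o=get_obs(); print(o["time_s"],o["tcp_pos"],o["eef_rot"],o["contact_force"])
ci=camera_info("wrist"); im=read_camera("wrist"); save(f"pics/{sys.argv[1]}.png",im); np.savez(f"pics/{sys.argv[1]}.npz",im=im,K=ci["camera_matrix"],R=ci["R"],t=ci["t"],k1=ci["k1"])
for q in ["attenuator_top","lampbutton_top","lampbox","oil"]:
    for d in spot_point(q,"wrist")[:1]: print(q,np.round(d["centre"],4),round(d["conf"],2),np.round(proj(d["centre"],ci)))
hsv=cv2.cvtColor(im,cv2.COLOR_RGB2HSV)
for n,lo,hi in [("orange",(4,150,90),(16,255,255)),("green",(45,120,40),(80,255,255))]:
    m=cv2.inRange(hsv,lo,hi); k,l,s,c=cv2.connectedComponentsWithStats(m)
    for i in range(1,k):
        if s[i,4]>300: print(n,s[i],c[i].round(1))
E
python3 look.py w1
```

```text
2.9 [ 0.51254448 -0.21105123  0.24197182] [-3.14116867e+00 -4.23092425e-04  1.49438869e+00] [0.16806914 0.39998926 0.34005392]
attenuator_top [ 0.5492 -0.2371  0.1162] 0.72 [323. 237.]
lampbutton_top [ 0.5598 -0.1116  0.0952] 0.79 [328.  81.]
lampbox [ 0.5865 -0.1932 -0.0027] 0.65 [341. 161.]
oil [ 0.6305 -0.233   0.0741] 0.79 [401. 211.]
orange [401 208  27  27 325] [411.5 219. ]
orange [ 304  220   44   27 1097] [324.9 233.1]
green [ 315   65   35   37 1010] [331.8  83. ]
```

View pics/w1.png

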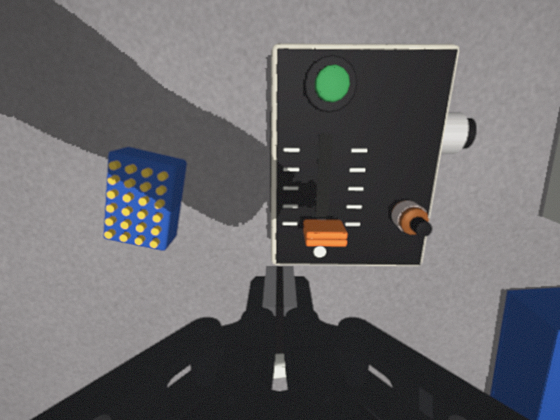

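Lever at (325,233) beside the notch-0 tick row (y≈224), dot at (320,252), button at (332,83), oil bottle at (411,219). I'll measure the slide axis and positions from the ticks.

```bash
python3 - <<'E'
from h import *
d=np.load("pics/w1.npz"); ci={k:d[k] for k in d}; ci["k1"]=float(ci["k1"]); im=d["im"]
g=im.min(2); m=np.uint8(g>150)*255; m[:, :282]=0; m[:, 372:]=0; m[:135]=0; m[262:]=0
k,l,s,c=cv2.connectedComponentsWithStats(m)
for i in range(1,k):
    if s[i,4]>8: print(s[i],c[i].round(1),atz(c[i],ci,.075).round(4))
print("plate corners",[atz(p,ci,.075).round(4) for p in [(274,46),(458,46),(272,265),(421,265)]])
print("button",atz((331.8,83),ci,.097).round(4)); 
print("lever top corners", [atz(p,ci,.115).round(4) for p in [(304,235),(347,234),(305,221),(345,220)]])
P=np.array([0.5596,-0.1125])
E
```

```text
Traceback (most recent call last):
  File "h.py", line 11, in atz
    o,d=ray(p,ci); return o+d*(z-o[2])/d[2]
        ~~~^^^^^^
  File "h.py", line 7, in ray
    K=np.array(ci["camera_matrix"]); d=np.linalg.solve(K,[p[0],p[1],1])[:2]; s=d.copy()
               ~~^^^^^^^^^^^^^^^^^
KeyError: 'camera_matrix'
```

```bash
python3 - <<'E'
from h import *
d=np.load("pics/w1.npz"); ci={k:d[k] for k in d}; ci["camera_matrix"]=ci["K"]; ci["k1"]=float(ci["k1"]); im=d["im"]
g=im.min(2); m=np.uint8(g>150)*255; m[:, :282]=0; m[:, 372:]=0; m[:135]=0; m[262:]=0
k,l,s,c=cv2.connectedComponentsWithStats(m)
for i in range(1,k):
    if s[i,4]>8: print(s[i],c[i].round(1),atz(c[i],ci,.075).round(4))
print("plate corners",[atz(p,ci,.075).round(4) for p in [(274,46),(458,46),(272,265),(421,265)]])
print("button",atz((331.8,83),ci,.097).round(4)); 
print("lever top corners", [atz(p,ci,.115).round(4) for p in [(304,235),(347,234),(305,221),(345,220)]])
P=np.array([0.5596,-0.1125])
E
```

```text
[284 148  16   4  61] [291.4 149.5] [ 0.5277 -0.1654  0.075 ]
[351 149  16   3  46] [358.8 150. ] [ 0.5893 -0.1707  0.075 ]
[287 168  12   3  34] [292.8 169. ] [ 0.5279 -0.1834  0.075 ]
[350 168  15   4  59] [357.1 169.5] [ 0.5878 -0.1886  0.075 ]
[348 187  15   4  51] [355.5 188.3] [ 0.5863 -0.2066  0.075 ]
[347 205  15   4  47] [354.3 206.2] [ 0.5851 -0.2244  0.075 ]
[283 222  14   3  42] [289.5 223. ] [ 0.5212 -0.2369  0.075 ]
[345 223  15   3  43] [352.3 224. ] [ 0.5831 -0.2428  0.075 ]
[314 246  12  11 110] [319.4 251.2] [ 0.5496 -0.2699  0.075 ]
plate corners [array([ 0.5188, -0.0802,  0.075 ]), array([ 0.6697, -0.0928,  0.075 ]), array([ 0.4999, -0.2818,  0.075 ]), array([ 0.6533, -0.2934,  0.075 ])]
button [ 0.5625 -0.1132  0.097 ]
lever top corners [array([ 0.5328, -0.2342,  0.115 ]), array([ 0.57  , -0.2362,  0.115 ]), array([ 0.5343, -0.2214,  0.115 ]), array([ 0.5684, -0.2231,  0.115 ])]
```

Lever axis at (0.552,−0.240), yaw −4.9°. The predicted button position (0.563,−0.113) matches the measured one. Next I move behind the home face and down.

Call:
move_arm:
  rows:
    - [[-0.02,0.014,0,0.5],[-0.042,0.029,0,0.5],[-0.061,0.041,0,0.5],[-0.061,0.041,0.02,0.5],[-0.061,0.041,0.045,0.5],[-0.061,0.041,0.07,0.5],[-0.061,0.041,0.095,0.5],[-0.061,0.041,0.115,0.5],[-0.061,0.041,0.13,0.5],[-0.061,0.041,0.138,0.5],[-0.061,0.041,0.138,0.5],[-0.061,0.041,0.138,0.5]]

```text
time_s: 4.15
tcp_pos: [0.5496, -0.273, 0.1048]
eef_rot: [3.141, -0.0, 1.489]
contact_force: [0.7, -0.1, 1.0]
finger_gap: -0.0002
gripper_force: 0.0
```

```bash
cat >> h.py <<'E'
S=np.array([0.086,0.9963,0]); N0=np.array([0.5522,-0.2398,0.075])
def sl():
    o=get_obs(); d=o["tcp_pos"]-N0; print("t",round(o["time_s"],2),"s",round(1e3*d@S,1),"off",round(1e3*d@[.9963,-.086,0],1),"z",o["tcp_pos"][2].round(4),"F",np.round(o["contact_force"],1),"yaw",np.degrees(o["eef_rot"][2]).round(2))
E
python3 -c "
from h import *
sl()"; python3 look.py w2
```

```text
t 4.15 s -33.3 off 0.2 z 0.1048 F [ 0.7 -0.1  1. ] yaw 85.32
4.15 [ 0.54957195 -0.27297389  0.10481931] [ 3.14137049e+00 -1.82318350e-05  1.48915991e+00] [ 0.73119387 -0.06024344  1.02879251]
attenuator_top [ 0.549  -0.2406  0.1142] 0.72 [270. 240.]
lampbox [ 0.5849 -0.1901 -0.003 ] 0.96 [319. 104.]
oil [ 0.6287 -0.2361  0.0747] 0.59 [425. 190.]
orange [ 430  170   62   56 1607] [454.6 194.2]
orange [ 234  199   89   53 4184] [276.4 226. ]
```

View pics/w2.png

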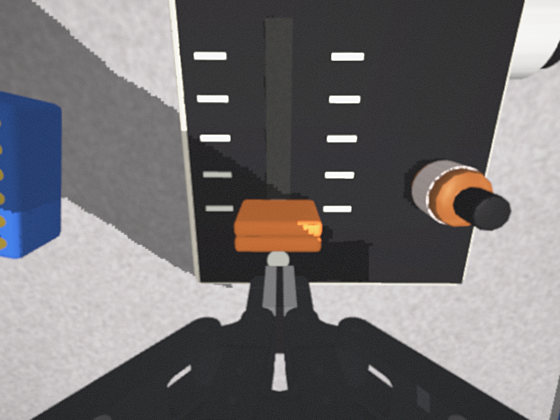

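Fingertips sit just behind the paddle's home face (paddle at (276,226), the dot at (278,259)), centred on it; tick rows are at y=208 (0), 174, 138, 99 (3) and 56. Approaching to contact.

Call:
move_arm:
  rows:
    - [[0.003,0,0,0],[0.006,0,0,0],[0.009,0,0,0],[0.011,0,0,0],[0.012,0,0,0],[0.013,0,0,0],[0.014,0,0,0],[0.015,0,0,0],[0.016,0,0,0],[0.017,0,0,0],[0.018,0,0,0],[0.018,0,0,0]]

```text
time_s: 5.4
tcp_pos: [0.5508, -0.2557, 0.1043]
eef_rot: [3.141, 0.0, 1.488]
contact_force: [-0.5, -3.2, -0.1]
finger_gap: 0.0
gripper_force: 1.4
```

```bash
python3 -c "
from h import *
sl()"
```

```text
t 5.4 s -15.9 off -0.0 z 0.1043 F [-0.5 -3.2 -0.1] yaw 85.27
```

Call:
move_arm:
  rows:
    - [[0.001,0,0,0],[0.002,0,0,0],[0.003,0,0,0],[0.004,0,0,0]]

```text
time_s: 5.73
tcp_pos: [0.5512, -0.2512, 0.1043]
eef_rot: [3.142, -0.001, 1.489]
contact_force: [0.1, -1.5, -0.1]
finger_gap: 0.0001
gripper_force: 0.8
```

Call:
move_arm:
  rows:
    - [[0.001,0,0,0],[0.002,0,0,0],[0.003,0,0,0]]

```text
time_s: 5.98
tcp_pos: [0.5515, -0.248, 0.1043]
eef_rot: [3.142, -0.001, 1.489]
contact_force: [0.1, -0.3, 0.4]
finger_gap: 0.0002
gripper_force: 0.0
```

Call:
move_arm:
  rows:
    - [[0.001,0,0,0],[0.002,0,0,0],[0.003,0,0,0]]

```text
time_s: 6.23
tcp_pos: [0.5516, -0.2453, 0.1043]
eef_rot: [3.142, -0.0, 1.489]
contact_force: [0.7, 0.4, -0.3]
finger_gap: 0.0004
gripper_force: 0.0
```

```bash
python3 -c "
from h import *
sl()"; python3 look.py w3
```

```text
t 6.23 s -5.5 off -0.1 z 0.1043 F [ 0.7  0.4 -0.3] yaw 85.29
6.2333 [ 0.55164688 -0.24528963  0.10426598] [ 3.14156474e+00 -3.26186946e-04  1.48855896e+00] [ 0.71158029  0.43818848 -0.31713797]
attenuator_top [ 0.5517 -0.2197  0.1164] 0.89 [273. 257.]
lampbox [ 0.5859 -0.1917 -0.0032] 0.75 [319. 147.]
oil [ 0.6292 -0.2319  0.0728] 0.88 [419. 231.]
orange [ 235  218   87   56 4408] [278.2 246.3]
orange [ 422  230   59   53 1439] [446.1 252.1]
green [253   0  51  14 479] [278.9   5. ]
```

View pics/w3.png

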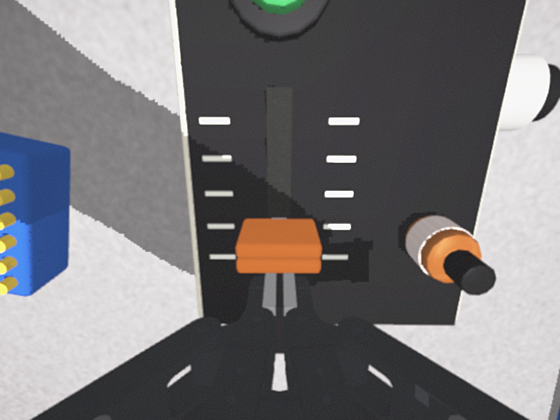

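The paddle is now at the second tick row (click 1): its far edge is at y=218 with tick 1 at 226, the same offset it had at click 0. It jumped at s≈−9, so lever ≈ s+18 mm. On to click 2.

Call:
move_arm:
  rows:
    - [[0.002,0,0,0],[0.004,0,0,0],[0.006,0,0,0],[0.007,0,0,0],[0.008,0,0,0],[0.009,0,0,0],[0.01,0,0,0],[0.011,0,0,0],[0.012,0,0,0],[0.013,0,0,0]]

```text
time_s: 7.32
tcp_pos: [0.5528, -0.2322, 0.1043]
eef_rot: [3.141, -0.001, 1.489]
contact_force: [0.2, -1.0, 0.8]
finger_gap: 0.0001
gripper_force: 0.5
```

Call:
move_arm:
  rows:
    - [[0.001,0,0,0],[0.002,0,0,0],[0.003,0,0,0]]

```text
time_s: 7.57
tcp_pos: [0.553, -0.2292, 0.1043]
eef_rot: [3.142, -0.001, 1.489]
contact_force: [0.2, 0.7, -0.6]
finger_gap: 0.0
gripper_force: 0.0
```

```bash
python3 -c "
from h import *
sl()"; python3 look.py w4
```

```text
t 7.57 s 10.7 off -0.1 z 0.1043 F [ 0.2  0.7 -0.6] yaw 85.29
7.5667 [ 0.55298908 -0.22915441  0.1042682 ] [ 3.14155783e+00 -6.17750110e-04  1.48866478e+00] [ 0.1682682   0.65626219 -0.55051732]
attenuator_top [ 0.5545 -0.2082  0.1145] 0.8 [278. 265.]
lampbutton_top [ 0.561  -0.113   0.0984] 0.55 [273.  13.]
lampbox [ 0.5839 -0.1919 -0.0019] 0.88 [316. 169.]
oil [ 0.6284 -0.2354  0.071 ] 0.73 [411. 262.]
orange [ 236  226   86   56 4451] [278.3 254.4]
orange [ 417  262   57   51 1368] [440.8 282.6]
green [ 244    0   72   59 3460] [279.   25.1]
```

Call:
move_arm:
  rows:
    - [[0,0,0,0],[0,0,0,0],[0,0,0,0]]

```text
time_s: 8.07
tcp_pos: [0.553, -0.2296, 0.1043]
eef_rot: [3.141, -0.0, 1.488]
contact_force: [-0.0, -0.5, 0.6]
finger_gap: -0.0003
gripper_force: 0.0
```

```bash
python3 -c "
from h import *
sl()"; python3 look.py w5
```

```text
t 8.07 s 10.2 off -0.1 z 0.1043 F [-0.  -0.5  0.6] yaw 85.28
8.0667 [ 0.55297285 -0.22959984  0.10430859] [ 3.14149106e+00 -8.47417821e-05  1.48840908e+00] [-0.00351866 -0.45310132  0.56287802]
attenuator_top [ 0.5515 -0.2003  0.1153] 0.57 [269. 248.]
lampbutton_top [ 0.5586 -0.1115  0.0943] 0.72 [267.  11.]
lampbox [ 0.5836 -0.188  -0.0043] 0.75 [315. 163.]
oil [ 0.628  -0.2339  0.0708] 0.88 [411. 259.]
orange [ 235  214   87   55 4400] [278.5 241.5]
orange [ 417  261   57   51 1373] [441.1 281.7]
green [ 244    0   72   58 3378] [278.9  24.5]
```

View pics/w5.png

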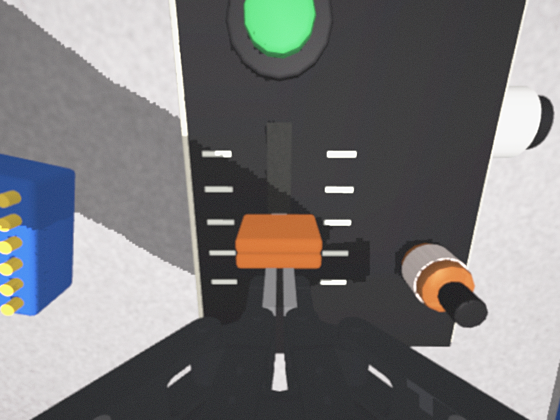

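Now at click 2: paddle edge at y=214 with tick 2 at 222. The jump is slow and damped. Last step to the third click, which needs s≈28.

Call:
move_arm:
  rows:
    - [[0.002,0,0,0],[0.004,0,0,0],[0.006,0,0,0],[0.008,0,0,0],[0.009,0,0,0],[0.01,0,0,0],[0.011,0,0,0],[0.012,0,0,0],[0.013,0,0,0],[0.014,0,0,0],[0.015,0,0,0],[0.016,0,0,0]]

```text
time_s: 9.32
tcp_pos: [0.5543, -0.2132, 0.1043]
eef_rot: [3.141, -0.001, 1.489]
contact_force: [0.3, -1.0, 0.6]
finger_gap: 0.0001
gripper_force: 0.3
```

Call:
move_arm:
  rows:
    - [[0.001,0,0,0],[0.0018,0,0,0],[0.0018,0,0,0],[0.0018,0,0,0],[0.0018,0,0,0],[0.0018,0,0,0]]

```text
time_s: 9.82
tcp_pos: [0.5544, -0.2118, 0.1043]
eef_rot: [3.142, -0.0, 1.488]
contact_force: [0.5, -0.2, 0.2]
finger_gap: -0.0001
gripper_force: 0.0
```

```bash
python3 -c "
from h import *
sl()"; python3 look.py w6
```

```text
t 9.82 s 28.0 off -0.2 z 0.1043 F [ 0.5 -0.2  0.2] yaw 85.28
9.8167 [ 0.5543854  -0.21184593  0.10426683] [ 3.14158751e+00 -1.79464104e-04  1.48837305e+00] [ 0.49300814 -0.23874603  0.22060473]
attenuator_top [ 0.5532 -0.1838  0.1141] 0.63 [270. 250.]
lampbutton_top [ 0.5608 -0.1146  0.0935] 0.64 [274.  71.]
lampbox [ 0.5819 -0.1901 -0.0022] 0.77 [312. 190.]
oil [ 0.5566 -0.1856  0.0731] 0.37 [278. 220.]
orange [ 235  214   88   55 4377] [278.5 241.3]
orange [ 413  294   54   48 1318] [435.8 313.3]
green [ 246   27   68   76 4011] [279.  65.]
```

View pics/w6.png

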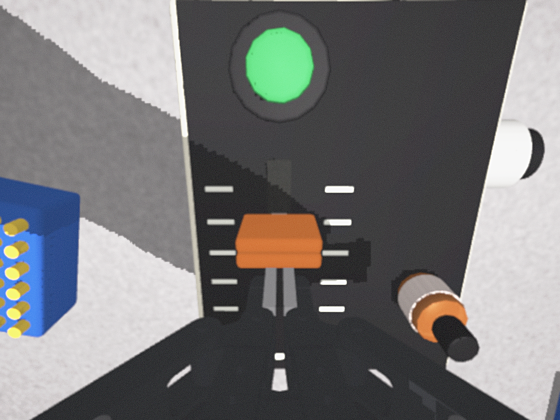

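Lever at click 3: paddle edge at y=214 with tick 3 at y=222, and no contact force. Backing off, lifting, and crossing to above the button.

Call:
move_arm:
  rows:
    - [[-0.006,0,0,0],[-0.012,0,0,0],[-0.012,0,-0.02,0],[-0.012,0,-0.045,0],[-0.012,0,-0.06,0],[0.01,0,-0.06,0],[0.035,0,-0.06,0],[0.06,0,-0.06,0],[0.083,0,-0.06,0],[0.095,0,-0.06,0],[0.099,0,-0.06,0],[0.099,0,-0.06,0]]

```text
time_s: 11.07
tcp_pos: [0.5627, -0.1131, 0.1643]
eef_rot: [3.141, 0.0, 1.489]
contact_force: [-1.1, -0.3, 0.1]
finger_gap: -0.0
gripper_force: 0.0
```

```bash
python3 -c "
from h import *
print(to([0.5628,-0.1133,0.112]));sl()"
```

```text
(array([-0.0002,  0.0001,  0.0523]), array([1.7999e+02, 1.0000e-02, 8.5340e+01]), array([ 0.5627, -0.1131,  0.1643]))
t 11.07 s 127.1 off -0.4 z 0.1643 F [-1.1 -0.3  0.1] yaw 85.34
```

Call:
move_arm:
  rows:
    - [[0,0,0.015,0],[0,0,0.03,0],[0,0,0.042,0],[0,0,0.049,0],[0,0,0.053,0],[0,0,0.055,0],[0,0,0.056,0],[0,0,0.057,0],[0,0,0.058,0],[0,0,0.059,0],[0,0,0.06,0],[0,0,0.06,0]]

```text
time_s: 12.07
tcp_pos: [0.5629, -0.1135, 0.1047]
eef_rot: [3.141, 0.001, 1.488]
contact_force: [-1.2, -0.9, 2.5]
finger_gap: -0.0
gripper_force: 1.6
```

Call:
move_arm:
  rows:
    - [[0,0,0.001,0],[0,0,0.002,0],[0,0,0.002,0]]

```text
time_s: 12.32
tcp_pos: [0.5629, -0.1134, 0.1025]
eef_rot: [3.141, 0.0, 1.488]
contact_force: [0.8, -2.9, 4.2]
finger_gap: -0.0001
gripper_force: 2.3
```

Force rises as expected; a little further to reach the hard stop.

Call:
move_arm:
  rows:
    - [[0,0,0.001,0],[0,0,0.002,0],[0,0,0.002,0]]

```text
time_s: 12.57
tcp_pos: [0.563, -0.1135, 0.1019]
eef_rot: [3.14, 0.001, 1.488]
contact_force: [-4.6, -0.9, 14.0]
finger_gap: -0.0001
gripper_force: 7.1
```

14 N and only 0.6 mm of the 2 mm taken: the button is at its stop. Releasing and lifting away, then checking.

Call:
move_arm:
  rows:
    - [[0,0,-0.002,0],[0,0,-0.005,0],[0,0,-0.01,0],[0,0,-0.03,0],[0,0,-0.06,0],[0,0,-0.09,0],[-0.02,0,-0.115,0],[-0.05,0,-0.135,0],[-0.075,0,-0.14,0],[-0.09,0,-0.14,0],[-0.09,0,-0.14,0],[-0.09,0,-0.14,0]]

```text
time_s: 13.57
tcp_pos: [0.5546, -0.2027, 0.2388]
eef_rot: [-3.14, -0.002, 1.487]
contact_force: [-0.4, 0.8, -0.4]
finger_gap: -0.0001
gripper_force: 0.0
```

```bash
python3 look.py w7; python3 -c "
from h import *
sl()
for c in ['top','side']:
    read_camera(c)
    for q in ['attenuator_top','lampbutton_top','oil','shutter_top']:
        for d in spot_point(q,c)[:1]: print(c,q,np.round(d['centre'],4),round(d['conf'],2))"
```

```text
13.5667 [ 0.55457253 -0.20266969  0.23877721] [-3.13955823e+00 -1.93967138e-03  1.48713388e+00] [-0.3640831   0.84031958 -0.42100314]
attenuator_top [ 0.5534 -0.1854  0.1165] 0.69 [276. 193.]
lampbutton_top [ 0.5638 -0.1113  0.0958] 0.59 [281.  96.]
lampbox [ 5.828e-01 -1.931e-01  2.000e-04] 0.78 [303. 172.]
oil [ 0.633  -0.2325  0.0711] 0.77 [361. 221.]
orange [ 258  177   45   24 1017] [279.9 188.7]
orange [355 221  28  26 310] [366.5 231.1]
green [264  81  34  36 959] [280.1  98.5]
t 13.82 s 38.2 off -0.4 z 0.2398 F [ 0.8 -0.1 -0.6] yaw 85.35
top attenuator_top [ 0.5583 -0.1864  0.1124] 0.41
top lampbutton_top [ 0.5602 -0.1128  0.0975] 0.63
top oil [ 0.6315 -0.2294  0.0788] 0.51
top shutter_top [0.6226 0.1803 0.0723] 0.5
side attenuator_top [ 0.5569 -0.1872  0.115 ] 0.49
side lampbutton_top [ 0.5635 -0.1135  0.0992] 0.38
side oil [ 0.6287 -0.2334  0.0767] 0.68
side shutter_top [0.5517 0.1272 0.11  ] 0.63
```

View pics/w7.png

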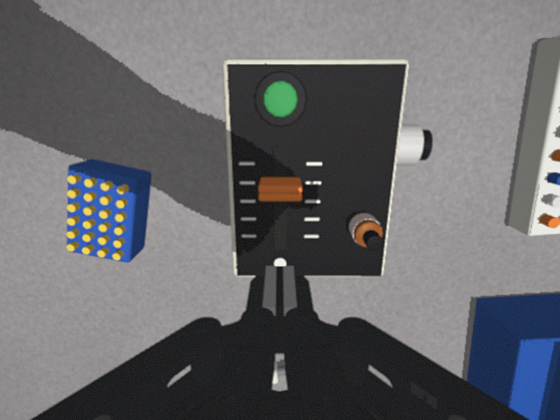

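The lever (280,189) is at the fourth tick row from the dot end (y≈183, click 3). The dot is at (280,264), the button is out again at (280,99), and the oil bottle hasn't moved. Handing in.

```bash
python3 -c "
from plant import *
print(hand_in())"
```

```text
the job is handed in; nothing more can be done
None
```

The orange lever rests at its third click, the green button was pressed to its stop and came back out, nothing else was touched, and the job is handed in at about 14 s.

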